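# Press the bush flush: load the slide, one turn of the hand wheel

### The job

A brass bush stands half-started in the aluminium housing on the loading slide of the blue screw press. With closed fingertips push the slide's red knob until the slide is fully home under the ram, and only then push the hand wheel round by its black upright handle, clockwise seen from above, through exactly one turn, so that the handle stands over the brass pointer again and the bush is flush; then draw clear. Only push: pinch neither knob nor handle, lift nothing, and leave the other things on the bench where they are.

Things in the scene. Friction and masses are not known exactly. Their poses are not given: they have to be found in the camera images.
- press: Blue C-frame bench screw press, fixed. Origin on the bench under the vertical ram and wheel axis; z up, front -x, column behind at +x. Base x -63 to +92 mm, y +-78 mm, 16 mm thick. Head top 179 mm up; only the wheel is above it. A brass pointer (top 187 mm up) stands on the head's front, 46 mm from the axis, below where the wheel's handle is at the start.
- loading_slide (a joint): Travel in m of the steel slide that carries the housing with the bush; runs along the press's +y. 0 to 0.015 at the start (drawn out to the press's -y side), 0.055 fully home at a hard stop, housing under the ram. About 2 N of friction plus some drag; stays where it is left.
- knob_face (a point): Centre of the flat outer face of the slide's red round knob, 25 mm above the bench; the face looks to the press's -y, about 32 mm across; knob 36 mm across. Push along the press's +y. A 9 mm rod joins it to the slide. With the slide home the face is 155 mm from the wheel's axis.
- press_wheel (a joint): Angle in rad of the dark hand wheel on top of the press, about the vertical axis, growing clockwise seen from above; 0 at the start (a stop prevents turning back), 6.283 after one turn; can be overturned to about 10.5. Each turn drives wheel and ram 10 mm down. Needs about 3 N at the handle, stays where it is left, hardly coasts.
- wheel_centre (a point): Centre of the wheel on its axis, at the height of the middle of the rim: 206 mm above the bench at the start, 196 mm after one turn. Rim circle 62 mm radius of a bar 12 mm thick; three spokes; hub 34 mm across, hub top 17 mm above this point.
- handle (a point): Middle of the black upright handle that stands on the rim at the end of one spoke, 62 mm from the wheel's axis. The handle is 46 mm tall (22 mm below this point to 24 mm above), about 20 mm in diameter. At the start it points to the press's -x, over the brass pointer; it is 237 mm above the bench and descends 10 mm in one turn.
- bush (a joint): Depth in m by which the brass bush (16 mm across) has been pressed into the housing: 0 at the start, 7 mm proud of the housing's top; 0.007 is flush. The ram starts 3 mm above it, so one turn makes it flush; more sinks it too deep, and it cannot come back up.
- fitting_1: Bystander: brass hex pipe fitting, 19x22x35 mm, standing in front of the press; origin under its centre.
- nozzle_4: Bystander: steel injector nozzle holder, 23x116x20 mm, lying in front of the press; origin under its centre, length along its y.
- caliper: Bystander: digital caliper, 67x230x13 mm, lying left of the vice; origin under its centre.
- tape_roll: Bystander: roll of tape with red rim, 54 mm across, 16 mm tall; origin under its centre.
- oil_bottle: Bystander: small black oil bottle with green spout, 45 mm across, 152 mm tall; origin under its centre.
- drift_punch: Bystander: brass drift punch, 13x104x13 mm, lying at the right; origin under its centre.
- marker: Bystander: black and blue marker pen, 14x127x14 mm, lying at the left; origin under its centre.

How it is judged:
On the way, in this order (a step that is already met when the one before it is completed fails the run):
1. the loading slide is fully home under the ram, the wheel not yet turned (value of joint loading_slide above 0.0535 m and value of joint press_wheel below 0.3 rad), for 0.1 s.
2. the wheel has been pushed half way round and the ram presses on the bush (value of joint press_wheel above 3 rad and value of joint bush above 0.0008 m), for 0.1 s.
At the end, for the whole second after the job is handed in: The loading slide is home (within 1.5 mm of its stop), the hand wheel has been turned one full turn within 15 degrees (0.26 rad) and is at rest, and the bush is flush with the housing within 0.7 mm (value of joint loading_slide above 0.0535 m and value of joint press_wheel between 6.023 and 6.543 rad and velocity of joint press_wheel between -0.05 and 0.05 rad/s and value of joint bush between 0.0063 and 0.0077 m); the robot touches nothing.
It fails at once if the wheel is turned more than a little (0.35 rad) while the slide is not home (value of joint press_wheel above 0.35 rad and value of joint loading_slide below 0.0525 m).
It fails at once if the wheel is turned with its handle gripped (over 35 N of finger force on the wheel part-way round; pushing takes about 3 N) (contact force between the fingers and press_wheel above 35 N and value of joint press_wheel between 0.4 and 6 rad).
It fails at once if the slide is moved with its knob gripped (over 35 N of finger force on the slide part-way; pushing takes about 3 N) (contact force between the fingers and loading_slide above 35 N and value of joint loading_slide between 0.018 and 0.052 m).
It fails at once if a bystander is lifted, carried or pushed away (over 20 mm) (distance of any of fitting_1, nozzle_4, caliper, tape_roll, oil_bottle, drift_punch, marker from where it was at the start of the episode above 0.02 m).
It also fails if it takes over 67 s, if anything falls off the work surface, if the arm or the gripper's body presses on something with over 40 N, if the wrist force passes 120 N, or if a joint passes its speed limit or range.

### The arm

A 6-joint arm with a two-finger parallel gripper is mounted at the origin on a cart in front of the work surface, level with it; the furniture and walls round the work are solid. World frame = base frame: x ahead of the robot, y to its left, z up, the work surface at z = 0. Lengths are in m, angles in rad, forces in N, time in s.
With the tool pointing down it reaches from about 0.375 to 0.9 m from the base axis. Payload 3.1 kg.
Tool frame: the origin (TCP) lies midway between the tips of the shut fingers; the grasp point (between the pads) lies 19 mm behind it (manip.grasp_offset is the distance from the TCP to the grasp point, in m); z points along the fingers, y is the line along which they close (so a half turn about z gives the same grasp; the last joint's range is limited). The gripper opens to 85 mm and grips with 20 to 120 N. Pads are 22 mm wide; open, the fingers measure 114 mm over their backs; the gripper's body (76 mm by 85 mm) begins 54 mm behind the grasp point. The pads swing forward as they close: fully open they stand 13 mm farther back than shut.
Start: joints at [-1.284, 0.527, 1.433, -0, 1.181, -0.178], TCP at [0.28, -0.559, 0.211] pointing down, gripper open.
Joint ranges: [-3.08, 3.08], [-0.75, 2.2], [0.22, 2.44], [-1.43, 4.57], [0, 2.65], [-2.85, 2.85]. Speed limits (rad/s): [2.79, 2.79, 3.14, 3.14, 3.14, 3.14].

### API

Orientations are given as a unit quaternion [x, y, z, w].
In Python, from station import sensors, cams, order, manip gives the robot as it stands.
- The arm moves only by the tool move_arm, never from a script. Its argument "targets" is a list of rows, each an object of numbers: "dx", "dy", "dz": the shift along the world's x, y, z normalised to -1 to 1, where 1 is 25 mm; "rx", "ry", "rz": the turn, a rotation vector about the world's x, y, z normalised to -1 to 1, where 1 is 30 degrees. A call has exactly 10 rows; each row shifts and turns the commanded pose from where the row before left it; what a row does not reach is not made up. A row lasts 1/8 s, in which the tool goes at most 62.5 mm and 10.7 degrees, less where a joint would pass 70% of its speed; a pose out of reach is approached as far as the arm can. A call with a number of a shift or a turn outside -1 to 1 is refused whole. A call with a gripper value outside its range is refused whole. "claw" is the opening in per cent of the stroke, from 0 (shut) to 100 (fully open), set as the call begins (left out, the last holds). The fingers move at their own pace and stop on an object; "newtons" is the grip in N (left out, the last holds). Time passes only in rows, so rows that do not move let the fingers close, or fill a call up. It gives the time, the measured TCP pose, the force, the opening and the grip force at its end, in the units of the state.
- sensors.sense(): the state, without advancing time (a new reading comes with each control period).
- cams.snapshot(name): name is "scene" or "top" or "wrist"; returns the picture (400x640x3 uint8, red, green, blue); there is no depth.
- cams.camera_model(name): a dict with "fx", "fy", "cx", "cy" (pixels), "distortion" ([k1, k2, p1, p2, k3] as OpenCV has them; the pictures are not rectified), "extrinsics" (4x4, takes a point from world to camera coordinates). Camera axes: x right, y down, z forward; pixel columns grow to the right and rows downward; lengths in m; the calibration is good to about 2 mm. A picture is of the moment at which its call begins: read the wrist's pose just before it. camera_model takes no time and is no camera call; for the wrist camera it gives the pose at the moment of the call.
- order.sign_off(): hands the job in; it is judged then, once.
The state is a dict: "t": time; "q": joint angles; "qd": joint speeds; "tau": joint torques, N m; "tcp_pos": TCP position; "tool_rot": TCP orientation; "force": force on the tool from outside, world axes, zero at the start; "ft_torque": the same for the moment, N m; "finger_gap": opening from 0.0 (shut) to 1.0 (fully open); "gripper_force": force on a finger pad.
Only numpy, scipy, OpenCV 4.12 (cv2) and the standard library are available. Lean on these libraries where they do the work, as an engineer would, in place of code of your own. Each camera call takes 0.05 s, during which the arm holds its last target. There are 200 camera calls.

## Working session

There is one attempt and no reset: what is moved stays moved. The work goes in short steps, Python scripts to look and compute and a tool call to move; the robot and the scene stay as the last step left them, time stands still between calls to the robot, and variables do not carry over. Pictures are saved under pics/ and viewed, at most 10 in all, crops included, and the job is handed in when it is done.

Besides the shell and the picture viewer there is one more tool, called after "Emit:" in YAML: its name, and indented under it one key for each argument. move_arm: Moves the arm, as the interface text tells. Scaled input: -1 to 1 covers 25 mm each way for a shift and 30 degrees each way for a turn. Its arguments: {"type":"object","properties":{"targets":{"type":"array"},"claw":{"type":"number"},"newtons":{"type":"number"}},"required":["targets"]}

```bash
ls; mkdir -p pics; cat > h.py <<'E'
import numpy as np, cv2
from station import sensors, cams, order, manip
def ray(n,uv,m=None):
    m=m or cams.camera_model(n); K=np.array([[m['fx'],0,m['cx']],[0,m['fy'],m['cy']],[0,0,1]])
    p=cv2.undistortPoints(np.array([[uv]],float),K,np.array(m['distortion'],float))[0,0]
    E=np.array(m['extrinsics']); R,t=E[:3,:3],E[:3,3]
    return -R.T@t, R.T@np.array([p[0],p[1],1.])
def onz(n,uv,z):
    c,d=ray(n,uv); return c+d*(z-c[2])/d[2]
def proj(n,P):
    m=cams.camera_model(n); K=np.array([[m['fx'],0,m['cx']],[0,m['fy'],m['cy']],[0,0,1]])
    E=np.array(m['extrinsics']); return cv2.projectPoints(np.array(P,float).reshape(-1,3),cv2.Rodrigues(E[:3,:3])[0],E[:3,3],K,np.array(m['distortion'],float))[0][:,0]
def save(n,f):
    im=cams.snapshot(n); cv2.imwrite('pics/'+f,im[:,:,::-1]); return im
E
python3 - <<'E'
from h import *
for n in ('top','scene'):
    im=save(n,n+'1.png'); np.save(n+'.npy',im)
    m=cams.camera_model(n);E=np.array(m['extrinsics']);print(n,-E[:3,:3].T@E[:3,3],E[2,:3],m['fx'])
s=sensors.sense();print(s['t'],s['tcp_pos'],s['tool_rot'],s['finger_gap'])
E
```

```text
pics
top [-0.17228819 -0.17464435  1.79767928] [ 0.39388599  0.09214764 -0.91452865] 512.1161406090993
scene [-0.03400911  0.71091148  0.70935548] [ 0.50573858 -0.68565362 -0.52355286] 377.26589959653035
0.1 [ 0.27997679 -0.55800833  0.21032377] [ 9.73115193e-01  2.30316845e-01 -5.04868365e-05 -9.84799182e-04] 0.99811946351086
```

View pics/top1.png

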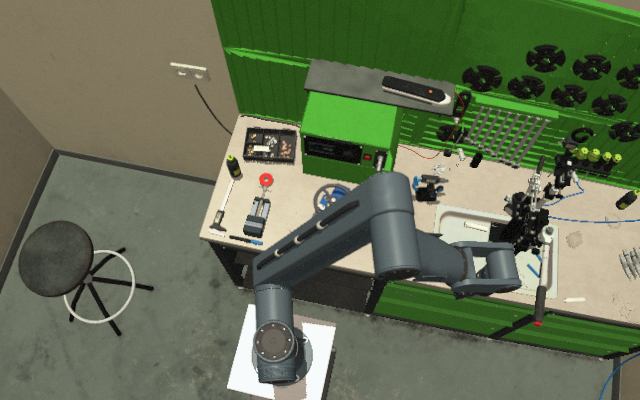

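View pics/scene1.png

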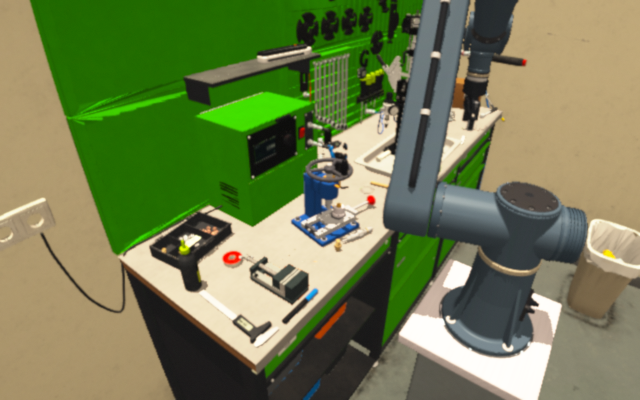

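The top view shows the press wheel at about (330,198), partly hidden by the arm. In the scene view the press is at (325,200), with the red knob at (371,200).

```bash
python3 - <<'E'
from h import *
a=np.load('scene.npy')[140:260,280:400];b=np.load('top.npy')[150:230,295:375]
A=cv2.resize(a,(480,480),interpolation=cv2.INTER_CUBIC);B=cv2.resize(b,(320,320),interpolation=cv2.INTER_CUBIC)
B=np.vstack([B,np.zeros((160,320,3),np.uint8)])
cv2.imwrite('pics/crop1.png',np.hstack([A,B])[:,:,::-1])
im=np.load('scene.npy');h=cv2.cvtColor(im,cv2.COLOR_RGB2HSV)
m=((h[...,0]<6)|(h[...,0]>174))&(h[...,1]>180)&(h[...,2]>100)
n,l,st,c=cv2.connectedComponentsWithStats(m.astype(np.uint8))
for i in range(1,n):
  if st[i,4]>15: print(st[i],c[i],onz('scene',c[i],.025))
E
```

```text
[522  60   4   5  17] [523.41176471  61.94117647] [ 0.51915431 -3.02674464  0.025     ]
[300 127   5  10  37] [301.67567568 131.54054054] [ 1.02585197 -0.57399461  0.025     ]
[368 196   7   8  46] [370.89130435 199.52173913] [ 0.46495454 -0.25382658  0.025     ]
[223 251  18  13 143] [231.16783217 257.48251748] [0.61872821 0.23092919 0.025     ]
```

View pics/crop1.png

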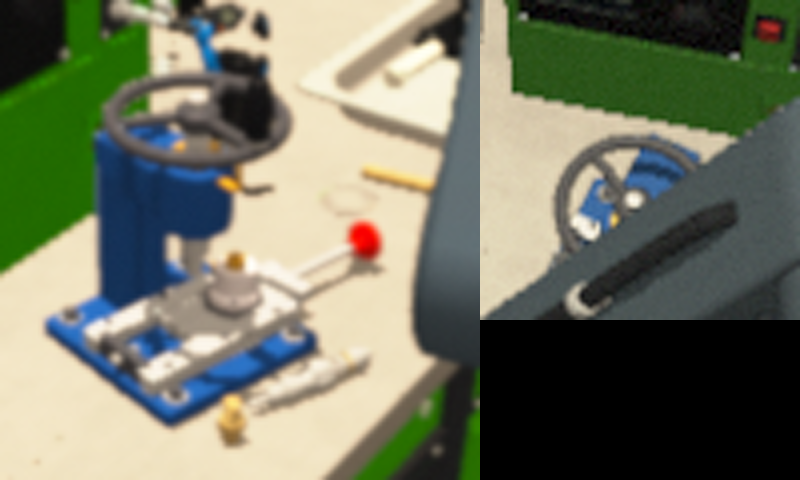

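The crop shows the wheel centred near scene (329.5,169.5), the handle at (341.5,166) and the base corners at (322,244), (292,221) and (358.5,225). The knob is on the right, drawn out, and the bystanders in front are the nozzle and the fitting.

```bash
python3 - <<'E'
from h import *
C=onz('scene',(329.6,169.6),.206);H=onz('scene',(341.7,166.3),.237)
print('C',C,'H',H,np.linalg.norm((H-C)[:2]),np.degrees(np.arctan2(*(C-H)[1::-1])))
P=[onz('scene',p,.013) for p in [(291.5,221.5),(322.5,245),(359,226)]]
print(P,np.linalg.norm(P[1]-P[0]),np.linalg.norm(P[2]-P[1]))
for d in(P[1]-P[2],P[0]-P[1]):print(np.degrees(np.arctan2(d[1],d[0])))
K=onz('scene',(370.9,199.5),.025);print('K',K,np.linalg.norm((K-C)[:2]),np.degrees(np.arctan2(*(C-K)[1::-1])))
# scene px of gripper-size checks: fitting, nozzle
for p in [(338,247),(342,241),(371,229)]: print(onz('scene',p,.008))
E
```

```text
C [ 0.50588771 -0.06459415  0.206     ] H [ 0.45766795 -0.05220038  0.237     ] 0.04978705394166125 -14.414533552101044
[array([ 0.60737289, -0.00798413,  0.013     ]), array([0.46173078, 0.0257962 , 0.013     ]), array([ 0.42614232, -0.11607243,  0.013     ])] 0.14950831428929043 0.14626430079972205
75.91765895596062
-13.05832562092972
K [ 0.46500003 -0.25396317  0.025     ] 0.19373288431731575 77.81600124965543
[0.4243203  0.00114794 0.008     ]
[ 0.43042668 -0.02860084  0.008     ]
[ 0.39170656 -0.13116808  0.008     ]
```

```bash
python3 - <<'E'
from h import *
for p in [(371,183),(389,187),(365,187)]: print(onz('scene',p,.006))
for p in [(280,207),(304,192)]: print('cab',onz('scene',p,0))
E
```

```text
[ 0.53633697 -0.38050803  0.006     ]
[ 0.46881456 -0.39540862  0.006     ]
[ 0.53908999 -0.34161886  0.006     ]
cab [ 0.70431293 -0.06138867  0.        ]
cab [ 0.70068654 -0.18640419  0.        ]
```

Emit:
move_arm:
  claw: 0
  targets:
    - {"dx": 0.64,"dy": 0.87,"rz": -0.134}
    - {"dx": 0.64,"dy": 0.87,"rz": -0.134}
    - {"dx": 0.64,"dy": 0.87,"rz": -0.134}
    - {"dx": 0.64,"dy": 0.87,"rz": -0.134}
    - {"dx": 0.64,"dy": 0.87,"rz": -0.134}
    - {"dx": 0.64,"dy": 0.87,"rz": -0.134}
    - {"dx": 0.64,"dy": 0.87,"rz": -0.134}
    - {"dx": 0.64,"dy": 0.87,"rz": -0.134}
    - {"dx": 0.64,"dy": 0.87,"rz": -0.134}
    - {"dx": 0.64,"dy": 0.87,"rz": -0.134}

```text
schema error: expected keys dx, dy, dz, rx, ry, rz
```

Emit:
move_arm:
  claw: 0
  targets:
    - {"dx": 0.64,"dy": 0.87,"dz": 0,"rx": 0,"ry": 0,"rz": -0.134}
    - {"dx": 0.64,"dy": 0.87,"dz": 0,"rx": 0,"ry": 0,"rz": -0.134}
    - {"dx": 0.64,"dy": 0.87,"dz": 0,"rx": 0,"ry": 0,"rz": -0.134}
    - {"dx": 0.64,"dy": 0.87,"dz": 0,"rx": 0,"ry": 0,"rz": -0.134}
    - {"dx": 0.64,"dy": 0.87,"dz": 0,"rx": 0,"ry": 0,"rz": -0.134}
    - {"dx": 0.64,"dy": 0.87,"dz": 0,"rx": 0,"ry": 0,"rz": -0.134}
    - {"dx": 0.64,"dy": 0.87,"dz": 0,"rx": 0,"ry": 0,"rz": -0.134}
    - {"dx": 0.64,"dy": 0.87,"dz": 0,"rx": 0,"ry": 0,"rz": -0.134}
    - {"dx": 0.64,"dy": 0.87,"dz": 0,"rx": 0,"ry": 0,"rz": -0.134}
    - {"dx": 0.64,"dy": 0.87,"dz": 0,"rx": 0,"ry": 0,"rz": -0.134}

```text
t: 1.35
tcp_pos: [0.4404, -0.3402, 0.2108]
tool_rot: [0.993, -0.119, -0.0, -0.0]
force: [0.2, 0.2, 0.9]
finger_gap: 0.0
gripper_force: 0.0
```

```bash
python3 - <<'E'
from h import *
im=save('wrist','w1.png'); np.save('w1.npy',im)
E=np.array(cams.camera_model('wrist')['extrinsics']);print(-E[:3,:3].T@E[:3,3],E[2,:3])
h=cv2.cvtColor(im,cv2.COLOR_RGB2HSV)
m=((h[...,0]<6)|(h[...,0]>174))&(h[...,1]>150)&(h[...,2]>80)
n,l,st,c=cv2.connectedComponentsWithStats(m.astype(np.uint8))
for i in range(1,n):
  if st[i,4]>30: print(st[i],c[i],onz('wrist',c[i],.025))
s=sensors.sense();print(s['t'],s['tcp_pos'],s['tool_rot'],s['finger_gap'],s['q'])
E
```

```text
[ 0.52087079 -0.35822954  0.37312377] [-0.30612203  0.07723765 -0.94885386]
[228 150  25  30 521] [242.07485605 164.43953935] [ 0.46752753 -0.24944886  0.025     ]
1.4 [ 0.44183659 -0.33709936  0.21077598] [ 9.92866722e-01 -1.19216720e-01 -5.59637884e-07 -1.74531942e-03] -0.002737156033558093 [-0.85432768  0.43562497  1.60714617  0.00290346  1.10116438  0.95415387]
```

View pics/w1.png

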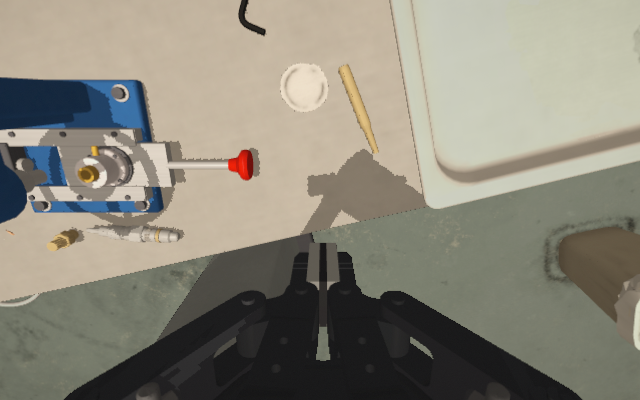

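The wrist view shows the knob at (242,164), the rod running from (172,164) to (230,164), and the base's right corners at (145,81) and (151,213). The shut fingers are at (322,255), and the path to the knob is clear.

```bash
python3 - <<'E'
from h import *
a,b,k=[onz('wrist',p,.025) for p in [(175,165),(228,164.5),(252,165)]]
print(a,b,k,np.degrees(np.arctan2(*(a-b)[1::-1])))
c,d=[onz('wrist',p,.016) for p in [(145,81),(151,213)]]
print(c,d,np.linalg.norm(c-d),np.degrees(np.arctan2(*(c-d)[1::-1])))
E
```

```text
[ 0.48497669 -0.17465007  0.025     ] [ 0.4712526 -0.2337791  0.025    ] [ 0.46422922 -0.26028224  0.025     ] 76.93278512784588
[ 0.57816434 -0.17388036  0.016     ] [ 0.43441392 -0.11798283  0.016     ] 0.15423591358108613 -21.24863495568161
```

Emit:
move_arm:
  targets:
    - {"dx": 0.062,"dy": 0.2,"dz": -0.78,"rx": 0,"ry": 0,"rz": 0}
    - {"dx": 0.062,"dy": 0.2,"dz": -0.78,"rx": 0,"ry": 0,"rz": 0}
    - {"dx": 0.062,"dy": 0.2,"dz": -0.78,"rx": 0,"ry": 0,"rz": 0}
    - {"dx": 0.062,"dy": 0.2,"dz": -0.78,"rx": 0,"ry": 0,"rz": 0}
    - {"dx": 0.062,"dy": 0.2,"dz": -0.78,"rx": 0,"ry": 0,"rz": 0}
    - {"dx": 0.062,"dy": 0.2,"dz": -0.78,"rx": 0,"ry": 0,"rz": 0}
    - {"dx": 0.062,"dy": 0.2,"dz": -0.78,"rx": 0,"ry": 0,"rz": 0}
    - {"dx": 0.062,"dy": 0.2,"dz": -0.78,"rx": 0,"ry": 0,"rz": 0}
    - {"dx": 0.062,"dy": 0.2,"dz": -0.78,"rx": 0,"ry": 0,"rz": 0}
    - {"dx": 0.062,"dy": 0.2,"dz": -0.78,"rx": 0,"ry": 0,"rz": 0}

```text
t: 2.65
tcp_pos: [0.4555, -0.2912, 0.0153]
tool_rot: [0.993, -0.118, -0.0, -0.0]
force: [0.6, 0.2, -0.1]
finger_gap: 0.003
gripper_force: 0.0
```

```bash
python3 - <<'E'
from h import *
im=save('wrist','w2.png')
s=sensors.sense();print(s['t'],s['tcp_pos'],s['tool_rot'],s['force'])
E
```

```text
2.7 [ 0.45426576 -0.2893308   0.01320734] [ 0.99302863 -0.11784412 -0.00204284 -0.00165216] [-0.22897499  0.3971708  -1.0727821 ]
```

View pics/w2.png

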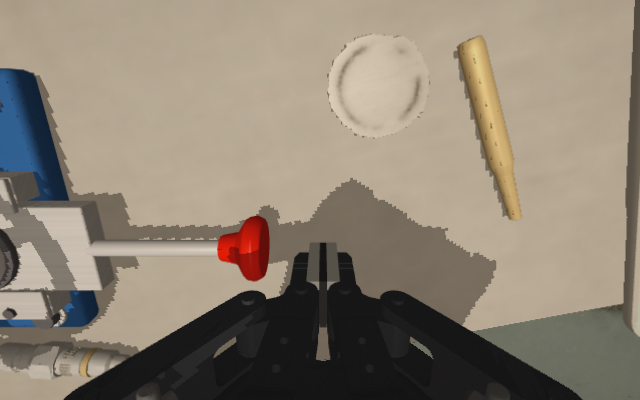

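Wrist view: the knob face's right edge is at about (269,247), the rod is along row 248, and the shut fingers stand just right of it at about (322,250).

```bash
python3 - <<'E'
from h import *
print(proj('wrist',[.4555,-.2905,.015]),proj('wrist',[.4555,-.2905,.025]))
a,b,k=[onz('wrist',p,.025) for p in [(100,248),(212,248),(266,248)]]
print(a,b,k,np.degrees(np.arctan2(*(a-b)[1::-1])))
E
```

```text
[[321.63097929 240.85870098]] [[321.53653698 249.26545389]]
[ 0.48418458 -0.17414514  0.025     ] [ 0.47005542 -0.23300614  0.025     ] [ 0.4632433  -0.26143736  0.025     ] 76.50195470111146
```

Emit:
move_arm:
  targets:
    - {"dx": 0.051,"dy": 0.214,"dz": 0,"rx": 0,"ry": 0,"rz": 0}
    - {"dx": 0.051,"dy": 0.214,"dz": 0,"rx": 0,"ry": 0,"rz": 0}
    - {"dx": 0.051,"dy": 0.214,"dz": 0,"rx": 0,"ry": 0,"rz": 0}
    - {"dx": 0.051,"dy": 0.214,"dz": 0,"rx": 0,"ry": 0,"rz": 0}
    - {"dx": 0.051,"dy": 0.214,"dz": 0,"rx": 0,"ry": 0,"rz": 0}
    - {"dx": 0.051,"dy": 0.214,"dz": 0,"rx": 0,"ry": 0,"rz": 0}
    - {"dx": 0.051,"dy": 0.214,"dz": 0,"rx": 0,"ry": 0,"rz": 0}
    - {"dx": 0.051,"dy": 0.214,"dz": 0,"rx": 0,"ry": 0,"rz": 0}
    - {"dx": 0.051,"dy": 0.214,"dz": 0,"rx": 0,"ry": 0,"rz": 0}
    - {"dx": 0.051,"dy": 0.214,"dz": 0,"rx": 0,"ry": 0,"rz": 0}

```text
t: 3.95
tcp_pos: [0.4689, -0.2376, 0.0163]
tool_rot: [0.993, -0.118, 0.0, 0.0]
force: [0.2, -1.9, 1.7]
finger_gap: -0.001
gripper_force: 1.2
```

Emit:
move_arm:
  targets:
    - {"dx": 0.0075,"dy": 0.031,"dz": 0,"rx": 0,"ry": 0,"rz": 0}
    - {"dx": 0.0075,"dy": 0.031,"dz": 0,"rx": 0,"ry": 0,"rz": 0}
    - {"dx": 0.0075,"dy": 0.031,"dz": 0,"rx": 0,"ry": 0,"rz": 0}
    - {"dx": 0.0075,"dy": 0.031,"dz": 0,"rx": 0,"ry": 0,"rz": 0}
    - {"dx": 0.0075,"dy": 0.031,"dz": 0,"rx": 0,"ry": 0,"rz": 0}
    - {"dx": 0.0075,"dy": 0.031,"dz": 0,"rx": 0,"ry": 0,"rz": 0}
    - {"dx": 0.0075,"dy": 0.031,"dz": 0,"rx": 0,"ry": 0,"rz": 0}
    - {"dx": 0.0075,"dy": 0.031,"dz": 0,"rx": 0,"ry": 0,"rz": 0}
    - {"dx": 0.0075,"dy": 0.031,"dz": 0,"rx": 0,"ry": 0,"rz": 0}
    - {"dx": 0.0075,"dy": 0.031,"dz": 0,"rx": 0,"ry": 0,"rz": 0}

```text
t: 5.2
tcp_pos: [0.4705, -0.2299, 0.0162]
tool_rot: [0.993, -0.118, 0.0, 0.0]
force: [1.2, -1.8, 1.9]
finger_gap: -0.0
gripper_force: 1.2
```

Emit:
move_arm:
  targets:
    - {"dx": 0.0075,"dy": 0.031,"dz": 0,"rx": 0,"ry": 0,"rz": 0}
    - {"dx": 0.0075,"dy": 0.031,"dz": 0,"rx": 0,"ry": 0,"rz": 0}
    - {"dx": 0.0075,"dy": 0.031,"dz": 0,"rx": 0,"ry": 0,"rz": 0}
    - {"dx": 0.0075,"dy": 0.031,"dz": 0,"rx": 0,"ry": 0,"rz": 0}
    - {"dx": 0.0075,"dy": 0.031,"dz": 0,"rx": 0,"ry": 0,"rz": 0}
    - {"dx": 0.0075,"dy": 0.031,"dz": 0,"rx": 0,"ry": 0,"rz": 0}
    - {"dx": 0.0075,"dy": 0.031,"dz": 0,"rx": 0,"ry": 0,"rz": 0}
    - {"dx": 0.0075,"dy": 0.031,"dz": 0,"rx": 0,"ry": 0,"rz": 0}
    - {"dx": 0.0075,"dy": 0.031,"dz": 0,"rx": 0,"ry": 0,"rz": 0}
    - {"dx": 0.0075,"dy": 0.031,"dz": 0,"rx": 0,"ry": 0,"rz": 0}

```text
t: 6.45
tcp_pos: [0.4718, -0.225, 0.0163]
tool_rot: [0.993, -0.117, 0.0, 0.002]
force: [-5.5, -14.5, -0.2]
finger_gap: -0.003
gripper_force: 7.4
```

Emit:
move_arm:
  targets:
    - {"dx": -0.19,"dy": -0.78,"dz": 0,"rx": 0,"ry": 0,"rz": 0}
    - {"dx": -0.19,"dy": -0.78,"dz": 0,"rx": 0,"ry": 0,"rz": 0}
    - {"dx": 0,"dy": 0,"dz": 1,"rx": 0,"ry": 0,"rz": 0}
    - {"dx": 0,"dy": 0,"dz": 1,"rx": 0,"ry": 0,"rz": 0}
    - {"dx": 0,"dy": 0,"dz": 1,"rx": 0,"ry": 0,"rz": 0}
    - {"dx": 0,"dy": 0,"dz": 1,"rx": 0,"ry": 0,"rz": 0}
    - {"dx": 0,"dy": 0,"dz": 1,"rx": 0,"ry": 0,"rz": 0}
    - {"dx": 0,"dy": 0,"dz": 1,"rx": 0,"ry": 0,"rz": 0}
    - {"dx": 0,"dy": 0,"dz": 1,"rx": 0,"ry": 0,"rz": 0}
    - {"dx": 0,"dy": 0,"dz": 1,"rx": 0,"ry": 0,"rz": 0}

```text
t: 7.7
tcp_pos: [0.4616, -0.261, 0.2166]
tool_rot: [0.993, -0.119, -0.001, -0.001]
force: [0.4, -0.6, -0.2]
finger_gap: -0.003
gripper_force: 0.0
```

Emit:
move_arm:
  targets:
    - {"dx": -0.13,"dy": 0.48,"dz": 0.46,"rx": 0,"ry": 0,"rz": 0}
    - {"dx": -0.13,"dy": 0.48,"dz": 0.46,"rx": 0,"ry": 0,"rz": 0}
    - {"dx": -0.13,"dy": 0.48,"dz": 0.46,"rx": 0,"ry": 0,"rz": 0}
    - {"dx": -0.13,"dy": 0.48,"dz": 0.46,"rx": 0,"ry": 0,"rz": 0}
    - {"dx": -0.13,"dy": 0.48,"dz": 0.46,"rx": 0,"ry": 0,"rz": 0}
    - {"dx": -0.13,"dy": 0.48,"dz": 0.46,"rx": 0,"ry": 0,"rz": 0}
    - {"dx": -0.13,"dy": 0.48,"dz": 0.46,"rx": 0,"ry": 0,"rz": 0}
    - {"dx": -0.13,"dy": 0.48,"dz": 0.46,"rx": 0,"ry": 0,"rz": 0}
    - {"dx": -0.13,"dy": 0.48,"dz": 0.46,"rx": 0,"ry": 0,"rz": 0}
    - {"dx": -0.13,"dy": 0.48,"dz": 0.46,"rx": 0,"ry": 0,"rz": 0}

```text
t: 8.95
tcp_pos: [0.4299, -0.1404, 0.332]
tool_rot: [0.993, -0.118, 0.0, 0.0]
force: [-0.1, 0.3, -0.2]
finger_gap: 0.002
gripper_force: 0.0
```

```bash
python3 - <<'E'
from h import *
im=save('wrist','w3.png'); np.save('w3.npy',im)
s=sensors.sense();print(s['t'],s['tcp_pos'],s['tool_rot'],s['force'])
E
```

```text
9.0 [ 0.43008867 -0.13934865  0.33340683] [ 9.93048206e-01 -1.17703960e-01  1.01808707e-03 -4.27022674e-05] [-0.36395407  0.37121202  0.78432533]
```

View pics/w3.png

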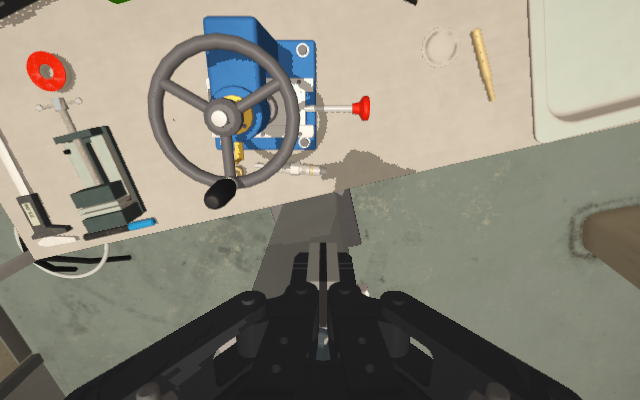

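Wrist view: the wheel rim spans x 149–300 and y 33–188, the hub top is at (222,117), the handle's top end is at (214,197), and the knob's face edge is at (370,108). The slide looks home.

```bash
python3 - <<'E'
from h import *
E4=[onz('wrist',p,.206) for p in [(149,110),(300,110),(224,33),(224,188)]]
C=np.mean(E4,0);print('C',C,np.linalg.norm(E4[0]-E4[1]),np.linalg.norm(E4[2]-E4[3]))
print('hub',onz('wrist',(219,118),.223),onz('wrist',(222,117),.222))
print('Htop',onz('wrist',(214,196),.259))
print('K',onz('wrist',(370,108),.025))
for y in (-.0136*0,):
  for yaw in (-13,):
    a=np.radians(yaw);X=np.array([np.cos(a),np.sin(a)]);Y=np.array([-X[1],X[0]])
    print((onz('wrist',(370,108),.025)[:2]-C[:2])@Y,(onz('wrist',(214,196),.259)[:2]-C[:2])@np.c_[X,Y])
h=C[:2]-.062*X
print(h,proj('wrist',[[*h,.215],[*h,.237],[*h,.261],[*C[:2],.223]]))
E
```

```text
C [ 0.51339606 -0.06949889  0.206     ] 0.13582734353300135 0.1361152306112033
hub [ 0.51044129 -0.06908073  0.223     ] [ 0.51063825 -0.07152545  0.222     ]
Htop [ 0.45344659 -0.05669788  0.259     ]
K [ 0.47358769 -0.22251133  0.025     ]
-0.15804567554812113 [-0.06129257 -0.00101277]
[ 0.45298511 -0.05555192] [[228.57791387 182.07576306]
 [221.31961989 188.89029464]
 [212.0028496  197.63614456]
 [218.29944421 114.40822526]]
```

Emit:
move_arm:
  targets:
    - {"dx": 0.1,"dy": 0.19,"dz": -0.385,"rx": 0,"ry": 0,"rz": 0.3}
    - {"dx": 0.1,"dy": 0.19,"dz": -0.385,"rx": 0,"ry": 0,"rz": 0.3}
    - {"dx": 0.1,"dy": 0.19,"dz": -0.385,"rx": 0,"ry": 0,"rz": 0.3}
    - {"dx": 0.1,"dy": 0.19,"dz": -0.385,"rx": 0,"ry": 0,"rz": 0.3}
    - {"dx": 0.1,"dy": 0.19,"dz": -0.385,"rx": 0,"ry": 0,"rz": 0.3}
    - {"dx": 0.1,"dy": 0.19,"dz": -0.385,"rx": 0,"ry": 0,"rz": 0.3}
    - {"dx": 0.1,"dy": 0.19,"dz": -0.385,"rx": 0,"ry": 0,"rz": 0.3}
    - {"dx": 0.1,"dy": 0.19,"dz": -0.385,"rx": 0,"ry": 0,"rz": 0.3}
    - {"dx": 0.1,"dy": 0.19,"dz": -0.385,"rx": 0,"ry": 0,"rz": 0.3}
    - {"dx": 0.1,"dy": 0.19,"dz": -0.385,"rx": 0,"ry": 0,"rz": 0.3}

```text
t: 10.25
tcp_pos: [0.4554, -0.0935, 0.2347]
tool_rot: [0.784, 0.621, -0.0, 0.0]
force: [-0.1, 0.5, 0.4]
finger_gap: -0.001
gripper_force: 0.0
```

```bash
cat >> h.py <<'E'
C=np.array([.5125,-.0695]);YAW=-13
def at(th,R=.062):
    a=np.radians(th+YAW); return C+R*np.array([np.cos(a),np.sin(a)])
E
python3 - <<'E'
from h import *
im=save('wrist','w4.png')
s=sensors.sense();print(s['t'],s['tcp_pos'],at(215),s['tool_rot'],s['q'],s['force'])
print(proj('wrist',[[*at(180),.261],[*at(180),.215],[*C,.223]]))
for c in range(6):
    print([[round(float(v),2) for v in (at(215-6*(k+1))-at(215-6*k))/.025] for k in range(10*c,10*c+10)], at(215-60*c-60).round(4))
E
```

```text
10.3 [ 0.45471021 -0.09270801  0.23358789] [ 0.4550146  -0.09272561] [ 7.83040368e-01  6.21969623e-01 -3.83267254e-04 -1.19243932e-03] [-4.42915002e-01  2.81094963e-01  1.79251550e+00  4.14332602e-04
  1.07046074e+00 -2.14830232e-01] [0.85501956 0.4336792  0.24089522]
[[296.71292205 194.3345871 ]
 [303.04989208 170.63031514]
 [410.34873437 173.8903391 ]]
[[-0.08, 0.25], [-0.06, 0.25], [-0.03, 0.26], [-0.0, 0.26], [0.02, 0.26], [0.05, 0.25], [0.08, 0.25], [0.1, 0.24], [0.13, 0.23], [0.15, 0.21]] [ 0.4636 -0.0313]
[[0.17, 0.2], [0.19, 0.18], [0.21, 0.16], [0.22, 0.13], [0.24, 0.11], [0.25, 0.08], [0.25, 0.06], [0.26, 0.03], [0.26, 0.0], [0.26, -0.02]] [ 0.5211 -0.0081]
[[0.25, -0.05], [0.25, -0.08], [0.24, -0.1], [0.23, -0.13], [0.21, -0.15], [0.2, -0.17], [0.18, -0.19], [0.16, -0.21], [0.13, -0.22], [0.11, -0.24]] [ 0.57   -0.0463]
[[0.08, -0.25], [0.06, -0.25], [0.03, -0.26], [0.0, -0.26], [-0.02, -0.26], [-0.05, -0.25], [-0.08, -0.25], [-0.1, -0.24], [-0.13, -0.23], [-0.15, -0.21]] [ 0.5614 -0.1077]
[[-0.17, -0.2], [-0.19, -0.18], [-0.21, -0.16], [-0.22, -0.13], [-0.24, -0.11], [-0.25, -0.08], [-0.25, -0.06], [-0.26, -0.03], [-0.26, -0.0], [-0.26, 0.02]] [ 0.5039 -0.1309]
[[-0.25, 0.05], [-0.25, 0.08], [-0.24, 0.1], [-0.23, 0.13], [-0.21, 0.15], [-0.2, 0.17], [-0.18, 0.19], [-0.16, 0.21], [-0.13, 0.22], [-0.11, 0.24]] [ 0.455  -0.0927]
```

View pics/w4.png

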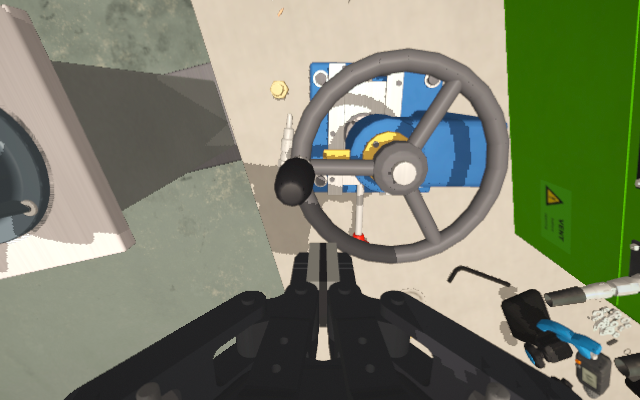

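The wrist view has the camera over the +y side. The handle's top is at (294,186) and the hub at (403,174), matching the prediction to about 3 mm. The fingers are just behind the handle and the way round is clear.

Emit:
move_arm:
  targets:
    - {"dx": -0.08,"dy": 0.25,"dz": -0.005,"rx": 0,"ry": 0,"rz": 0}
    - {"dx": -0.06,"dy": 0.25,"dz": -0.005,"rx": 0,"ry": 0,"rz": 0}
    - {"dx": -0.03,"dy": 0.26,"dz": -0.005,"rx": 0,"ry": 0,"rz": 0}
    - {"dx": 0,"dy": 0.26,"dz": -0.005,"rx": 0,"ry": 0,"rz": 0}
    - {"dx": 0.02,"dy": 0.26,"dz": -0.005,"rx": 0,"ry": 0,"rz": 0}
    - {"dx": 0.05,"dy": 0.25,"dz": -0.005,"rx": 0,"ry": 0,"rz": 0}
    - {"dx": 0.08,"dy": 0.25,"dz": -0.005,"rx": 0,"ry": 0,"rz": 0}
    - {"dx": 0.1,"dy": 0.24,"dz": -0.005,"rx": 0,"ry": 0,"rz": 0}
    - {"dx": 0.13,"dy": 0.23,"dz": -0.005,"rx": 0,"ry": 0,"rz": 0}
    - {"dx": 0.15,"dy": 0.21,"dz": -0.005,"rx": 0,"ry": 0,"rz": 0}

```text
t: 11.55
tcp_pos: [0.4655, -0.0329, 0.2341]
tool_rot: [0.786, 0.619, 0.0, 0.002]
force: [3.4, -6.5, 1.8]
finger_gap: 0.001
gripper_force: 3.0
```

```bash
python3 - <<'E'
from h import *
im=save('wrist','w5.png')
s=sensors.sense();print(s['t'],s['tcp_pos'],s['force'],s['ft_torque'])
E
```

```text
11.6 [ 0.46588508 -0.03227249  0.23415258] [ 2.08488501 -2.16460849  1.2375712 ] [-0.4967893  -0.27022978 -0.0818954 ]
```

View pics/w5.png

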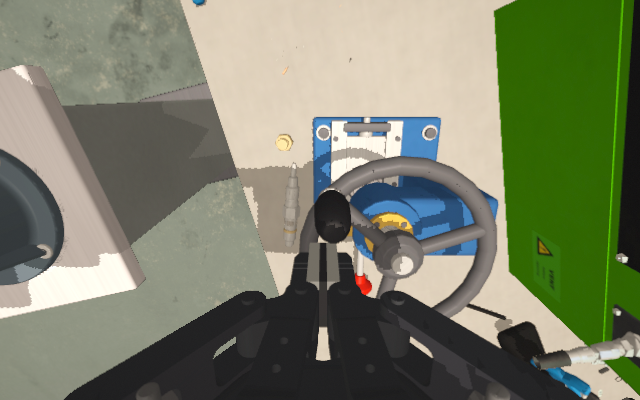

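The handle is at (333,215), directly ahead of the fingertips and being pushed round as planned, so I'll continue.

Emit:
move_arm:
  targets:
    - {"dx": 0.17,"dy": 0.2,"dz": -0.005,"rx": 0,"ry": 0,"rz": 0}
    - {"dx": 0.19,"dy": 0.18,"dz": -0.005,"rx": 0,"ry": 0,"rz": 0}
    - {"dx": 0.21,"dy": 0.16,"dz": -0.005,"rx": 0,"ry": 0,"rz": 0}
    - {"dx": 0.22,"dy": 0.13,"dz": -0.005,"rx": 0,"ry": 0,"rz": 0}
    - {"dx": 0.24,"dy": 0.11,"dz": -0.005,"rx": 0,"ry": 0,"rz": 0}
    - {"dx": 0.25,"dy": 0.08,"dz": -0.005,"rx": 0,"ry": 0,"rz": 0}
    - {"dx": 0.25,"dy": 0.06,"dz": -0.005,"rx": 0,"ry": 0,"rz": 0}
    - {"dx": 0.26,"dy": 0.03,"dz": -0.005,"rx": 0,"ry": 0,"rz": 0}
    - {"dx": 0.26,"dy": 0,"dz": -0.005,"rx": 0,"ry": 0,"rz": 0}
    - {"dx": 0.26,"dy": -0.02,"dz": -0.005,"rx": 0,"ry": 0,"rz": 0}

```text
t: 12.85
tcp_pos: [0.5221, -0.009, 0.2323]
tool_rot: [0.786, 0.619, -0.0, -0.0]
force: [-2.1, -1.2, 1.1]
finger_gap: -0.002
gripper_force: 1.1
```

Emit:
move_arm:
  targets:
    - {"dx": 0.25,"dy": -0.05,"dz": -0.005,"rx": 0,"ry": 0,"rz": 0}
    - {"dx": 0.25,"dy": -0.08,"dz": -0.005,"rx": 0,"ry": 0,"rz": 0}
    - {"dx": 0.24,"dy": -0.1,"dz": -0.005,"rx": 0,"ry": 0,"rz": 0}
    - {"dx": 0.23,"dy": -0.13,"dz": -0.005,"rx": 0,"ry": 0,"rz": 0}
    - {"dx": 0.21,"dy": -0.15,"dz": -0.005,"rx": 0,"ry": 0,"rz": 0}
    - {"dx": 0.2,"dy": -0.17,"dz": -0.005,"rx": 0,"ry": 0,"rz": 0}
    - {"dx": 0.18,"dy": -0.19,"dz": -0.005,"rx": 0,"ry": 0,"rz": 0}
    - {"dx": 0.16,"dy": -0.21,"dz": -0.005,"rx": 0,"ry": 0,"rz": 0}
    - {"dx": 0.13,"dy": -0.22,"dz": -0.005,"rx": 0,"ry": 0,"rz": 0}
    - {"dx": 0.11,"dy": -0.24,"dz": -0.005,"rx": 0,"ry": 0,"rz": 0}

```text
t: 14.1
tcp_pos: [0.5721, -0.0476, 0.2316]
tool_rot: [0.786, 0.619, 0.001, 0.001]
force: [-0.5, 1.9, 0.7]
finger_gap: -0.001
gripper_force: 1.0
```

Emit:
move_arm:
  targets:
    - {"dx": 0.08,"dy": -0.25,"dz": -0.005,"rx": 0,"ry": 0,"rz": 0}
    - {"dx": 0.06,"dy": -0.25,"dz": -0.005,"rx": 0,"ry": 0,"rz": 0}
    - {"dx": 0.03,"dy": -0.26,"dz": -0.005,"rx": 0,"ry": 0,"rz": 0}
    - {"dx": 0,"dy": -0.26,"dz": -0.005,"rx": 0,"ry": 0,"rz": 0}
    - {"dx": -0.02,"dy": -0.26,"dz": -0.005,"rx": 0,"ry": 0,"rz": 0}
    - {"dx": -0.05,"dy": -0.25,"dz": -0.005,"rx": 0,"ry": 0,"rz": 0}
    - {"dx": -0.08,"dy": -0.25,"dz": -0.005,"rx": 0,"ry": 0,"rz": 0}
    - {"dx": -0.1,"dy": -0.24,"dz": -0.005,"rx": 0,"ry": 0,"rz": 0}
    - {"dx": -0.13,"dy": -0.23,"dz": -0.005,"rx": 0,"ry": 0,"rz": 0}
    - {"dx": -0.15,"dy": -0.21,"dz": -0.005,"rx": 0,"ry": 0,"rz": 0}

```text
t: 15.35
tcp_pos: [0.5624, -0.1097, 0.2303]
tool_rot: [0.786, 0.619, 0.0, 0.001]
force: [1.7, 1.2, 0.7]
finger_gap: -0.002
gripper_force: 1.0
```

Emit:
move_arm:
  targets:
    - {"dx": -0.17,"dy": -0.2,"dz": -0.005,"rx": 0,"ry": 0,"rz": 0}
    - {"dx": -0.19,"dy": -0.18,"dz": -0.005,"rx": 0,"ry": 0,"rz": 0}
    - {"dx": -0.21,"dy": -0.16,"dz": -0.005,"rx": 0,"ry": 0,"rz": 0}
    - {"dx": -0.22,"dy": -0.13,"dz": -0.005,"rx": 0,"ry": 0,"rz": 0}
    - {"dx": -0.24,"dy": -0.11,"dz": -0.005,"rx": 0,"ry": 0,"rz": 0}
    - {"dx": -0.25,"dy": -0.08,"dz": -0.005,"rx": 0,"ry": 0,"rz": 0}
    - {"dx": -0.25,"dy": -0.06,"dz": -0.005,"rx": 0,"ry": 0,"rz": 0}
    - {"dx": -0.26,"dy": -0.03,"dz": -0.005,"rx": 0,"ry": 0,"rz": 0}
    - {"dx": -0.26,"dy": 0,"dz": -0.005,"rx": 0,"ry": 0,"rz": 0}
    - {"dx": -0.26,"dy": 0.02,"dz": -0.005,"rx": 0,"ry": 0,"rz": 0}

```text
t: 16.6
tcp_pos: [0.5038, -0.1321, 0.2287]
tool_rot: [0.786, 0.619, 0.0, 0.0]
force: [2.1, 0.6, 0.0]
finger_gap: 0.0
gripper_force: 1.1
```

Emit:
move_arm:
  targets:
    - {"dx": -0.25,"dy": 0.05,"dz": -0.005,"rx": 0,"ry": 0,"rz": 0}
    - {"dx": -0.25,"dy": 0.08,"dz": -0.005,"rx": 0,"ry": 0,"rz": 0}
    - {"dx": -0.24,"dy": 0.1,"dz": -0.005,"rx": 0,"ry": 0,"rz": 0}
    - {"dx": -0.23,"dy": 0.13,"dz": -0.005,"rx": 0,"ry": 0,"rz": 0}
    - {"dx": -0.21,"dy": 0.15,"dz": -0.005,"rx": 0,"ry": 0,"rz": 0}
    - {"dx": -0.2,"dy": 0.17,"dz": -0.005,"rx": 0,"ry": 0,"rz": 0}
    - {"dx": -0.18,"dy": 0.19,"dz": -0.005,"rx": 0,"ry": 0,"rz": 0}
    - {"dx": -0.16,"dy": 0.21,"dz": -0.005,"rx": 0,"ry": 0,"rz": 0}
    - {"dx": -0.13,"dy": 0.22,"dz": -0.005,"rx": 0,"ry": 0,"rz": 0}
    - {"dx": -0.11,"dy": 0.24,"dz": -0.005,"rx": 0,"ry": 0,"rz": 0}

```text
t: 17.85
tcp_pos: [0.4564, -0.0945, 0.2281]
tool_rot: [0.786, 0.619, 0.001, 0.002]
force: [5.9, -1.5, 1.1]
finger_gap: 0.003
gripper_force: 2.3
```

```bash
python3 - <<'E'
from h import *
im=save('wrist','w6.png');np.save('w6.npy',im)
s=sensors.sense();print(s['t'],s['tcp_pos'],s['force'],s['tool_rot'])
print(proj('wrist',[[*at(180),.251],[*at(195),.251],[*at(200),.251],[*C,.213]]))
E
```

```text
17.9 [ 0.45551596 -0.09363623  0.22801296] [3.8689924  0.337035   1.88665807] [7.85533177e-01 6.18818304e-01 2.41806570e-04 1.21470157e-03]
[[294.88805656 190.35127701]
 [300.45859846 221.80410636]
 [304.09680801 231.45493534]
 [406.1071761  170.06125333]]
```

View pics/w6.png

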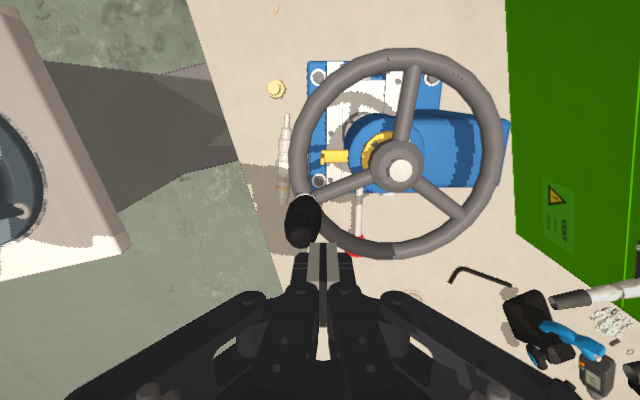

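The handle's top is at (302,222) and its spoke runs from (398,168) to (310,195). The handle is about 18–20° short of the pointer at (335,156), with the fingers square behind it.

Emit:
move_arm:
  targets:
    - {"dx": -0.008,"dy": 0.07,"dz": 0,"rx": 0,"ry": 0,"rz": 0}
    - {"dx": -0.008,"dy": 0.07,"dz": 0,"rx": 0,"ry": 0,"rz": 0}
    - {"dx": -0.008,"dy": 0.07,"dz": 0,"rx": 0,"ry": 0,"rz": 0}
    - {"dx": -0.008,"dy": 0.07,"dz": 0,"rx": 0,"ry": 0,"rz": 0}
    - {"dx": -0.008,"dy": 0.07,"dz": 0,"rx": 0,"ry": 0,"rz": 0}
    - {"dx": -0.008,"dy": 0.07,"dz": 0,"rx": 0,"ry": 0,"rz": 0}
    - {"dx": -0.008,"dy": 0.07,"dz": 0,"rx": 0,"ry": 0,"rz": 0}
    - {"dx": -0.008,"dy": 0.07,"dz": 0,"rx": 0,"ry": 0,"rz": 0}
    - {"dx": -0.008,"dy": 0.07,"dz": 0,"rx": 0,"ry": 0,"rz": 0}
    - {"dx": -0.008,"dy": 0.07,"dz": 0,"rx": 0,"ry": 0,"rz": 0}

```text
t: 19.15
tcp_pos: [0.4536, -0.0762, 0.2275]
tool_rot: [0.786, 0.619, 0.0, 0.0]
force: [4.7, -2.0, 2.8]
finger_gap: 0.002
gripper_force: 2.4
```

Emit:
move_arm:
  targets:
    - {"dx": 0,"dy": -0.2,"dz": 0,"rx": 0,"ry": 0,"rz": 0}
    - {"dx": 0,"dy": -0.2,"dz": 0.1,"rx": 0,"ry": 0,"rz": 0}
    - {"dx": 0,"dy": -0.2,"dz": 0.1,"rx": 0,"ry": 0,"rz": 0}
    - {"dx": 0,"dy": -0.2,"dz": 0.1,"rx": 0,"ry": 0,"rz": 0}
    - {"dx": 0,"dy": 0,"dz": 0,"rx": 0,"ry": 0,"rz": 0}
    - {"dx": 0,"dy": 0,"dz": 0,"rx": 0,"ry": 0,"rz": 0}
    - {"dx": 0,"dy": 0,"dz": 0,"rx": 0,"ry": 0,"rz": 0}
    - {"dx": 0,"dy": 0,"dz": 0,"rx": 0,"ry": 0,"rz": 0}
    - {"dx": 0,"dy": 0,"dz": 0,"rx": 0,"ry": 0,"rz": 0}
    - {"dx": 0,"dy": 0,"dz": 0,"rx": 0,"ry": 0,"rz": 0}

```text
t: 20.4
tcp_pos: [0.4532, -0.0961, 0.2349]
tool_rot: [0.786, 0.619, -0.0, -0.0]
force: [-0.2, -0.3, -0.0]
finger_gap: 0.002
gripper_force: 0.0
```

```bash
python3 - <<'E'
from h import *
im=save('wrist','w7.png')
s=sensors.sense();print(s['t'],s['tcp_pos'],s['force'])
for a in (170,175,180,185,190):print(a,proj('wrist',[[*at(a),.251],[*at(a),.205]]).round(1).tolist())
print(proj('wrist',[[*C,.213]]))
v=im.max(2);m=(v<60).astype(np.uint8);m[235:]=0;m[:,:200]=0;m[:,480:]=0
n,l,st,c=cv2.connectedComponentsWithStats(m)
for i in range(1,n):
  if st[i,4]>150: print(st[i],c[i])
E
```

```text
20.45 [ 0.45316234 -0.09609885  0.23496151] [ 0.64630571  0.10424349 -0.5996537 ]
170 [[300.5, 158.5], [305.6, 143.6]]
175 [[299.4, 169.5], [304.7, 152.3]]
180 [[299.3, 180.3], [304.6, 160.8]]
185 [[300.2, 190.8], [305.2, 169.2]]
190 [[301.9, 201.1], [306.5, 177.4]]
[[406.49767086 162.5988786 ]]
[281 158  37  45 955] [299.96649215 176.71308901]
```

View pics/w7.png

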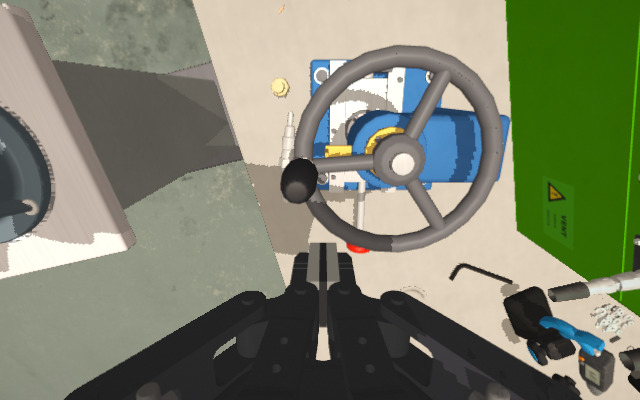

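The handle's blob is at (300,177) and its spoke is nearly in line with the pointer. I'll check it against the starting picture numerically.

```bash
python3 - <<'E'
import cv2,numpy as np
for f in('w4','w7'):
    im=cv2.imread(f'pics/{f}.png');v=im.max(2);m=(v<60).astype(np.uint8);m[235:]=0;m[:,:200]=0;m[:,480:]=0
    n,l,st,c=cv2.connectedComponentsWithStats(m);i=1+np.argmax(st[1:,4]);print(f,st[i],c[i])
    hs=cv2.cvtColor(im,cv2.COLOR_BGR2GRAY)
    m2=((v>205)).astype(np.uint8);m2[:140]=0;m2[200:]=0;m2[:,:380]=0;m2[:,425:]=0
    n,l,st,c=cv2.connectedComponentsWithStats(m2);i=1+np.argmax(st[1:,4]);print('hub',st[i],c[i])
E
```

```text
w4 [ 275  157   40   49 1095] [295.72694064 177.33607306]
hub [393 162  23  23 401] [404.16957606 173.18952618]
w7 [281 158  37  45 955] [299.96649215 176.71308901]
hub [392 153  22  22 368] [402.67391304 163.82336957]
```

About 5° short of a full turn, well inside the ±15°, so I'm drawing clear.

Emit:
move_arm:
  targets:
    - {"dx": 0,"dy": -0.5,"dz": 0.4,"rx": 0,"ry": 0,"rz": 0}
    - {"dx": 0,"dy": -0.5,"dz": 0.4,"rx": 0,"ry": 0,"rz": 0}
    - {"dx": 0,"dy": -0.5,"dz": 0.4,"rx": 0,"ry": 0,"rz": 0}
    - {"dx": 0,"dy": -0.5,"dz": 0.4,"rx": 0,"ry": 0,"rz": 0}
    - {"dx": 0,"dy": -0.5,"dz": 0.4,"rx": 0,"ry": 0,"rz": 0}
    - {"dx": 0,"dy": -0.5,"dz": 0.4,"rx": 0,"ry": 0,"rz": 0}
    - {"dx": 0,"dy": 0,"dz": 0,"rx": 0,"ry": 0,"rz": 0}
    - {"dx": 0,"dy": 0,"dz": 0,"rx": 0,"ry": 0,"rz": 0}
    - {"dx": 0,"dy": 0,"dz": 0,"rx": 0,"ry": 0,"rz": 0}
    - {"dx": 0,"dy": 0,"dz": 0,"rx": 0,"ry": 0,"rz": 0}

```text
t: 21.7
tcp_pos: [0.453, -0.1706, 0.2946]
tool_rot: [0.785, 0.619, -0.0, -0.0]
force: [-0.2, -0.8, 0.5]
finger_gap: -0.003
gripper_force: 0.0
```

```bash
python3 -c "
from station import order
print(order.sign_off())"
```

```text
the job is handed in; nothing more can be done
None
```

The job is handed in, with no verdict returned: slide pushed to its stop, wheel turned about 355° by image measurement (inside the ±15° limit; bush depth inferred, not measured), and the arm drawn clear at about 22 s.

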